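# Start the spindle of the screw press in its nut

## Robot

A 6-joint arm with a two-finger parallel gripper is mounted at the origin on the work surface. World frame = base frame: x ahead of the robot, y to its left, z up, the work surface at z = 0. Lengths are in m, angles in rad, forces in N, time in s.
With the tool pointing down it reaches from about 0.3 to 0.775 m from the base axis. Payload 14.6 kg.
Tool frame: the origin (TCP) lies on the centre line of the jaws, within the pads' length; the fingertips stand ctrl.tcp_to_tips ahead of it and the grasp point (between the pads) lies 2 mm behind it (ctrl.tcp_to_tips is the distance from the TCP to the fingertips, in m); z points along the fingers, y is the line along which they close (so a half turn about z gives the same grasp; the last joint's range is limited). The gripper opens to 94 mm and grips with 3 to 60 N. Pads are 16 mm wide; open, the fingers measure 119 mm over their backs; the gripper's body (75 mm by 177 mm) begins 78 mm behind the grasp point.
Start: joints at [-1.285, 0.3, 1.521, -0, 1.321, -0.067], TCP at [0.19, -0.516, 0.222] pointing down, gripper open.
Joint ranges: [-3.03, 3.03], [-0.79, 2.21], [0.23, 2.52], [-1.04, 4.18], [0, 3.07], [-2.55, 2.55]. Speed limits (rad/s): [2.22, 2.22, 2.57, 3.14, 3.14, 3.14].

## Interface

Orientations are given as [roll, pitch, yaw] about the fixed x, y, z axes, in that order (R = Rz(yaw) Ry(pitch) Rx(roll)).
In Python, from station import telemetry, viewer, hand_in, ctrl gives the robot as it stands.
- The arm moves only by the tool step_arm, never from a script. Its argument "plan" is a list of rows, each an object of numbers: "dx", "dy", "dz": the shift along the tool's x, y, z scaled (see below); "rx", "ry", "rz": the turn, a rotation vector about the tool's x, y, z scaled (see below); "claw": the closure, from 0 (fully open) to 1 (shut). In form: [{"dx": .., "dy": .., "dz": .., "rx": .., "ry": .., "rz": .., "claw": ..}, ...]. A call has 1 to 10 rows; each row shifts and turns the commanded pose from where the row before left it, along the tool's axes as they then stand; what a row does not reach is not made up. The controller multiplies each number of a shift by 0.1 m and each number of a turn by 90 degrees. A row lasts 1/10 s, in which the tool goes at most 50 mm and 8.59 degrees, less where a joint would pass 70% of its speed; a pose out of reach is approached as far as the arm can. A call with a number of a shift or a turn outside -1 to 1 is refused whole. A call with a gripper value outside its range is refused whole. The fingers move at their own pace and stop on an object; "grip_force" is the grip in N (left out, the last holds). Time passes only in rows, so rows that do not move let the fingers close. It gives the time, the measured TCP pose, the force, the opening and the grip force at its end, in the units of the state.
- telemetry.get_obs(): the state, without advancing time (a new reading comes with each control period).
- viewer.camera(name): name is "scene" or "top" or "wrist"; returns a dict with "img" (400x640x3 uint8, red, green, blue), "z_map" (400x640 float32, m along the optical axis (not along the pixel's ray), 0 where there is no reading), "fx", "fy", "cx", "cy" (pixels), "dist" ([k1, k2, p1, p2, k3] as OpenCV has them; the pictures are not rectified), "R" (3x3) and "t" (3): a world point X has camera coordinates R X + t; the wrist camera has in their place "tool_from_camera" (4x4, takes a point from camera to tool coordinates, whose origin is the TCP and whose axes are the flange's). Camera axes: x right, y down, z forward; pixel columns grow to the right and rows downward; lengths in m; the calibration is good to about 2 mm. A picture is of the moment at which its call begins: read the wrist's pose just before it.
- hand_in(): hands the job in; it is judged then, once.
Trained networks look in a picture, given as the dict that the camera call returned (one of the last four; its "shot" number tells which), for a name from the list of things; names that differ only in an ending like _2 or _b are one class to them, and where a whole thing is asked for, a point or a joint stands for the part that bears it (a point fixed in the world has none). Each returns a list of dicts, best first, with "score" (0 to 1); they miss things now and then, are a little off and sometimes report something else, mostly with a low value. They report only what shows in the picture. A call takes as long as a camera call. They do not tell look-alikes from the thing itself.
- viewer.recognise(target, picture): "rect" ([left, top, right, bottom] in pixels, round what is visible of it).
The state is a dict: "time_s": time; "qpos": joint angles; "joint_vel": joint speeds; "tau": joint torques, N m; "ee_pos": TCP position; "eef_rot": TCP orientation; "force": force on the tool from outside, world axes, zero at the start; "moment": the same for the moment, N m; "grip_width": finger opening in m; "grip_force": force on a finger pad.
Only numpy, scipy, OpenCV 4.12 (cv2) and the standard library are available. Lean on these libraries where they do the work, as an engineer would, in place of code of your own. Each camera call takes 0.05 s, during which the arm holds its last target. There are 200 camera calls.

## Task

The spindle of the small screw press stands loose in the mouth of the bronze nut on top of the press, its thread not yet caught. Take it by its square head and, without lifting it out, turn it backward (anticlockwise seen from above), letting it ride up on the nut's thread until you feel it drop by one thread, then turn it forward (clockwise) one full turn from there, letting it go down with the thread. Leave the things on the bench alone, and finish still gripping the head so that the spindle is held upright, one turn in: the program ends while holding it.

Things in the scene. Friction and masses are not known exactly. Their poses are not given: they have to be found in the camera images.
- spindle_head (a point): centre of the spindle's steel square head, 24 x 24 mm, 36 mm tall: grip it here. z points up along the spindle; x and y are square to the head's flats; x points to the side where the thread begins. The spindle is loose, 177 mm long, about 0.6 kg, and stands upright in the nut. It can lean, so that the head shifts some 4 mm. It stays where it is when let go (self-locking; thread and nose are greased).
- thread_start (a point): lower end of the spindle's thread, hidden in the nut: 114 mm below the head's centre and 13 mm out along x. Above the plain nose (19 mm thick, 45 mm long) runs 84 mm of coarse right-hand square thread, single start, 10 mm a turn, 30 mm wide, then a plain neck (23 mm wide, 12 mm tall) under the head. At the start it rests on the nut's first thread, 1.3 to 3.3 rad of backward turning before the drop.
- spindle_dot (a point): punch dot on top of the square head, 7.5 mm from its centre along x: it marks the side where the spindle's thread begins. 18 mm above the head's centre.
- nut_mouth (a point): centre of the top rim of the bronze nut in the bridge of the press, 140 mm above the bench, z up. The nut's thread (10 mm a turn, right-hand, 2 mm up-and-down play) begins 2 mm below the rim on the side to which x points. The spindle rises on it when turned anticlockwise; 0.1 to 0.5 rad after its x has passed this x it can fall 10 mm on to the next thread, and from there it screws in.
- press: the cast-iron screw press, bolted to the bench and fixed; origin under the middle of its bed (150 mm along x, 250 mm along y, 24 mm thick), x and y as for nut_mouth. Two columns 92 mm to either side along y carry the bridge; its top is 130 mm and the columns' tops are 152 mm above the bench. Only the spindle stands above that.
- hammer: cross-peen hammer lying on the bench beside the press, steel head with a wooden handle, about 240 mm long; to be left alone
- cup: brass cup 72 mm wide and 62 mm tall standing on the bench beside the press; to be left alone
- stake: small mushroom-headed steel stake 96 mm tall and 60 mm wide standing on the bench behind the press; to be left alone
There are look-alikes about, which are no part of the job. Of the things like the part that bears spindle_head, leave any that is red; of the rest the smaller one is meant.

How it is judged:
On the way, in this order (a step that is already met when the one before it is completed fails the run):
1. the spindle has been turned backward, still in the nut's mouth, until its thread end is almost at the beginning of the nut's thread (x of thread_start in the frame of nut_mouth above 0.006 m and z of thread_start in the frame of nut_mouth between -0.0055 and 0.003 m), for 0.1 s.
2. turned on past it, the spindle has dropped by one thread (x of thread_start in the frame of nut_mouth above 0 m and y of thread_start in the frame of nut_mouth above -0.003 m and z of thread_start in the frame of nut_mouth between -0.0145 and -0.0085 m), for 0.1 s.
At the end, for the whole second after the job is handed in: The spindle is screwed in one turn from where it dropped, to about a sixth of a turn (thread end 18 to 25 mm below the nut's rim, on the side where the nut's thread begins), upright within 0.1 rad, at rest, and still gripped at its head (within 35 mm of its centre) with more than 5 N (z of thread_start in the frame of nut_mouth between -0.025 and -0.018 m and x of thread_start in the frame of nut_mouth above 0.006 m and angle between spindle_head's own z axis and vertical below 0.1 rad and contact force between the fingers and spindle above 5 N and distance between the grasp point and spindle_head below 0.035 m and linear speed of spindle below 0.02 m/s and angular speed of spindle below 0.2 rad/s); the arm keeps its last pose, push and grip.
It fails at once if the spindle is lifted out of the nut's mouth (its thread more than 15 mm above the rim) (z of thread_start in the frame of nut_mouth above 0.015 m).
It fails at once if the hammer is moved more than 30 mm (distance of hammer from where it was at the start of the episode above 0.03 m).
It fails at once if the cup is moved more than 30 mm (distance of cup from where it was at the start of the episode above 0.03 m).
It fails at once if the stake is moved more than 30 mm (distance of stake from where it was at the start of the episode above 0.03 m).
It also fails if it takes over 64 s, if anything falls off the work surface, if the arm or the gripper's body presses on something with over 40 N, if the wrist force passes 120 N, or if a joint passes its speed limit or range.

## Working session

There is one attempt and no reset: what is moved stays moved. The work goes in short steps, Python scripts to look and compute and a tool call to move; the robot and the scene stay as the last step left them, time stands still between calls to the robot, and variables do not carry over. Pictures are saved under pics/ and viewed, at most 10 in all, crops included, and the job is handed in when it is done.

Besides the shell and the picture viewer there is one more tool, called as name(argument=value, ...), one argument or row to a line, values as JSON. step_arm: Moves the arm, as the interface text tells. Shifts and turns lie within -1 to 1; 1 stands for 0.1 m of shift or 90 degrees of turn. Its arguments: {"type":"object","properties":{"plan":{"type":"array"},"grip_force":{"type":"number"}},"required":["plan"]}

```bash
ls; mkdir -p pics; python3 - <<'E'
from station import telemetry, viewer, ctrl
import cv2,numpy as np
print(telemetry.get_obs(), ctrl.tcp_to_tips)
ims=[]
for n in ["scene","top"]:
    p=viewer.camera(n); np.save(f"pics/{n}.npy",p,allow_pickle=True)
    for t in ["spindle_head","nut_mouth","press","hammer","cup","stake","spindle_dot"]:
        try: print(n,t,[(np.round(d["score"],2),np.round(d["rect"])) for d in viewer.recognise(t,p)][:4])
        except Exception as e: print(t,e)
    ims.append(p["img"][:,:,::-1])
cv2.imwrite("pics/a.png",cv2.resize(np.vstack(ims),(480,600)) if 0 else cv2.resize(np.hstack(ims),(800,250)))
cv2.imwrite("pics/top.png",ims[1]); cv2.imwrite("pics/scene.png",ims[0])
E
```

```text
pics
{'time_s': 0.0, 'qpos': array([-1.28459444e+00,  3.00473502e-01,  1.52162925e+00,  1.90424678e-05,
        1.32074863e+00, -6.66131880e-02]), 'joint_vel': array([-3.64441698e-04, -6.03113147e-04, -1.49487809e-03,  1.46396772e-05,
       -1.50125897e-03, -8.36077765e-04]), 'tau': array([ 2.66431867e-03, -5.31801867e+01, -3.52738202e+01,  7.09397555e-02,
        2.43992714e-02, -8.99324527e-05]), 'ee_pos': array([ 0.18996452, -0.5158596 ,  0.22186464]), 'eef_rot': array([-3.14033795e+00, -1.02189068e-04,  3.52810285e-01]), 'force': array([ 0.33119246,  0.47261265, -0.11386521]), 'moment': array([-0.05066539, -0.0201526 , -0.00992216]), 'grip_force': 0.0, 'grip_width': 0.09393609140760278} 0.017
scene spindle_head [(np.float64(0.94), array([275., 143., 291., 197.])), (np.float64(0.88), array([262., 174., 278., 220.])), (np.float64(0.66), array([317., 173., 330., 212.]))]
scene nut_mouth [(np.float64(0.83), array([280., 182., 367., 269.]))]
scene press [(np.float64(0.93), array([284., 180., 367., 266.]))]
scene hammer [(np.float64(0.72), array([349., 136., 394., 199.]))]
scene cup [
[... 272 characters left out ...]
8., 177., 333., 209.]))]
top spindle_head [(np.float64(0.78), array([314., 245., 328., 272.])), (np.float64(0.72), array([271., 253., 295., 282.])), (np.float64(0.47), array([294., 190., 309., 202.]))]
top nut_mouth [(np.float64(0.82), array([254., 162., 354., 234.]))]
top press [(np.float64(0.93), array([253., 161., 350., 231.]))]
top hammer [(np.float64(0.97), array([174., 152., 242., 234.]))]
top cup [(np.float64(0.78), array([362., 219., 392., 247.]))]
top stake [(np.float64(0.86), array([298., 125., 319., 148.]))]
top spindle_dot [(np.float64(0.86), array([313., 246., 330., 268.])), (np.float64(0.82), array([267., 254., 290., 283.])), (np.float64(0.58), array([287., 189., 310., 200.]))]
```

```bash
cat > h.py <<'E'
import numpy as np,cv2
def K(p): return np.array([[p["fx"],0,p["cx"]],[0,p["fy"],p["cy"]],[0,0,1.]])
def ray(p,u,v): return np.r_[cv2.undistortPoints(np.array([[[u,v]]],float),K(p),np.array(p["dist"],float))[0,0],1]
def world(p,u,v,z=None,T=None):
    """pixel -> world; plane height z, or the z_map. T: camera->world 4x4 (wrist)"""
    R,t=(p["R"],np.ravel(p["t"])) if T is None else (T[:3,:3].T,-T[:3,:3].T@T[:3,3])
    r=ray(p,u,v); c=-R.T@t; d=R.T@r
    s=p["z_map"][int(round(v)),int(round(u))] if z is None else (z-c[2])/d[2]
    return c+s*d
E
python3 - <<'E'
import numpy as np,cv2
from h import *
P={n:np.load(f"pics/{n}.npy",allow_pickle=True).item() for n in["scene","top"]}
p=P["top"]
for u,v in [(301,196),(302,192),(297,197),(320,250),(280,262),(260,190),(377,233),(308,136),(318,215)]: print(u,v,world(p,u,v).round(3))
a=cv2.resize(P["top"]["img"][110:300,160:410,::-1],None,fx=3,fy=3,interpolation=cv2.INTER_CUBIC)
cv2.imwrite("pics/topc.png",a)
E
```

```text
301 196 [0.567 0.116 0.264]
302 192 [0.576 0.114 0.267]
297 197 [0.565 0.124 0.264]
320 250 [0.441 0.073 0.126]
280 262 [0.426 0.161 0.236]
260 190 [0.587 0.22  0.133]
377 233 [ 0.477 -0.087  0.006]
308 136 [0.729 0.105 0.092]
318 215 [0.526 0.077 0.022]
```

View pics/topc.png

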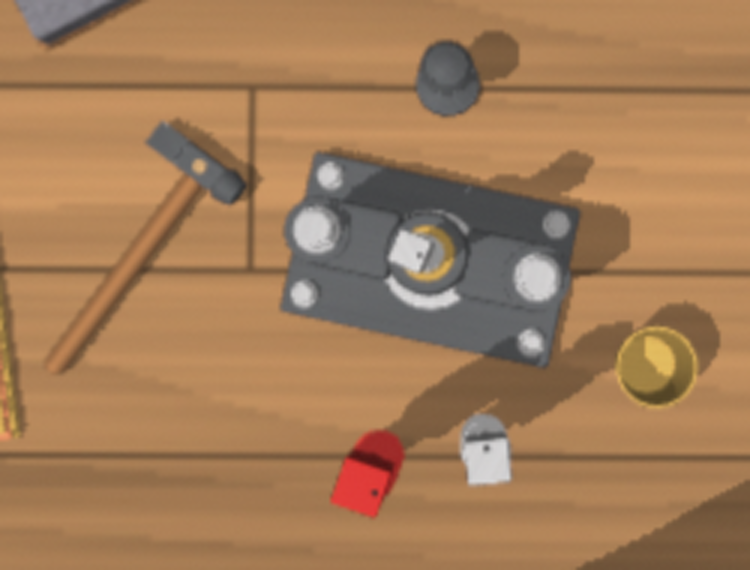

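View pics/scene.png

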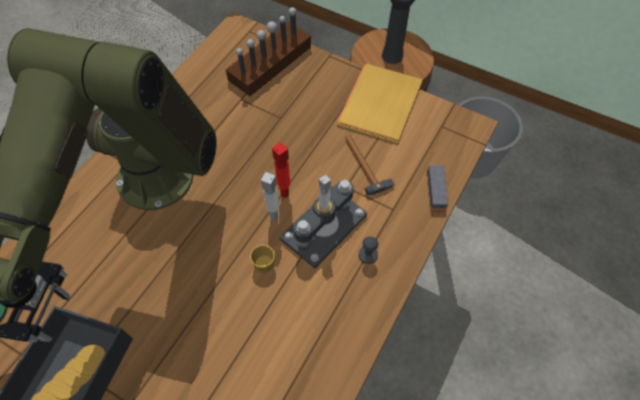

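The picture shows three spindle-like things in top-view pixels. The red one at (280,262) is out. The taller grey one at (320,255) stands on the bench. The small grey one at (298,193) stands in the bronze nut, and that is the one meant. Its dot is on the image-right side (world -y). I'll move above it and check with the wrist camera.

```bash
python3 - <<'E'
import numpy as np,cv2
from h import *
from station import viewer,telemetry
p=np.load("pics/top.npy",allow_pickle=True).item()
# head top surface
pts=[]
for n,(u0,u1,v0,v1) in dict(ours=(285,312,182,208),grey=(310,332,243,275),red=(268,296,250,285)).items():
    W=np.array([world(p,u,v) for u in range(u0,u1) for v in range(v0,v1)])
    zt=np.percentile(W[:,2],97); s=W[W[:,2]>zt-.01]
    print(n,zt.round(3),s.mean(0).round(4),np.ptp(s,0).round(3),len(s))
# columns tops
for x,y in [(317,229),(537,277)]: print(world(p,160+x/3,110+y/3,0.152))
print(world(p,160+430/3,110+257/3,0.14), world(p,160+419/3,110+254/3,.268),world(p,160+410/3,110+251/3,.268))
w=viewer.camera("wrist"); print(w["tool_from_camera"].round(3),w["fx"])
E
```

```text
ours 0.268 [0.573  0.1254 0.2778] [0.056 0.051 0.812] 138
grey 0.235 [0.4252 0.0708 0.2485] [0.126 0.035 0.845] 220
red 0.257 [0.4096 0.1591 0.2664] [0.144 0.091 0.823] 276
[0.59498342 0.20422766 0.152     ]
[0.55759891 0.02843433 0.152     ]
[0.57365492 0.11426237 0.14      ] [0.56994625 0.11859118 0.268     ] [0.5720057  0.12487798 0.268     ]
[[-0.    -0.959 -0.282  0.082]
 [ 1.    -0.001  0.001 -0.   ]
 [-0.001 -0.282  0.959 -0.163]
 [ 0.     0.     0.     1.   ]] 325.1717711485403
```

step_arm(
  plan=[
    {"dz":-0.4},
    {"dz":-0.4},
    {"dz":-0.4},
    {"dz":-0.4},
    {"dx":0.3},
    {"dx":0.3},
    {"dx":0.3},
  ],
)

```text
$.plan[0]: bad value
```

step_arm(
  plan=[
    {"dx":0,"dy":0,"dz":-0.4,"rx":0,"ry":0,"rz":0,"claw":0},
    {"dx":0,"dy":0,"dz":-0.4,"rx":0,"ry":0,"rz":0,"claw":0},
    {"dx":0,"dy":0,"dz":-0.4,"rx":0,"ry":0,"rz":0,"claw":0},
    {"dx":0,"dy":0,"dz":-0.2,"rx":0,"ry":0,"rz":0,"claw":0},
    {"dx":0.362,"dy":-0.29,"dz":0,"rx":0,"ry":0,"rz":0,"claw":0},
    {"dx":0.362,"dy":-0.29,"dz":0,"rx":0,"ry":0,"rz":0,"claw":0},
    {"dx":0.362,"dy":-0.29,"dz":0,"rx":0,"ry":0,"rz":0,"claw":0},
    {"dx":0.362,"dy":-0.29,"dz":0,"rx":0,"ry":0,"rz":0,"claw":0},
    {"dx":0.362,"dy":-0.29,"dz":0,"rx":0,"ry":0,"rz":0,"claw":0},
    {"dx":0.362,"dy":-0.29,"dz":0,"rx":0,"ry":0,"rz":0,"claw":0},
  ],
)

```text
time_s: 1.85
ee_pos: [0.3342, -0.2761, 0.3626]
eef_rot: [3.141, -0.0, 0.352]
force: [0.8, -0.5, 0.4]
grip_width: 0.0938
grip_force: 0.0
```

step_arm(
  plan=[
    {"dx":0.362,"dy":-0.29,"dz":0,"rx":0,"ry":0,"rz":0,"claw":0},
    {"dx":0.362,"dy":-0.29,"dz":0,"rx":0,"ry":0,"rz":0,"claw":0},
    {"dx":0.362,"dy":-0.29,"dz":0,"rx":0,"ry":0,"rz":0,"claw":0},
    {"dx":0.362,"dy":-0.29,"dz":0,"rx":0,"ry":0,"rz":0,"claw":0},
    {"dx":0.362,"dy":-0.29,"dz":0,"rx":0,"ry":0,"rz":0,"claw":0},
    {"dx":0.362,"dy":-0.29,"dz":0,"rx":0,"ry":0,"rz":0,"claw":0},
    {"dx":0.362,"dy":-0.29,"dz":0,"rx":0,"ry":0,"rz":0,"claw":0},
    {"dx":0.362,"dy":-0.29,"dz":0,"rx":0,"ry":0,"rz":0,"claw":0},
    {"dx":0.362,"dy":-0.29,"dz":0,"rx":0,"ry":0,"rz":0,"claw":0},
    {"dx":0.362,"dy":-0.29,"dz":0,"rx":0,"ry":0,"rz":0,"claw":0},
  ],
)

```text
time_s: 2.85
ee_pos: [0.5739, 0.1214, 0.3625]
eef_rot: [3.142, -0.0, 0.353]
force: [-0.2, -0.2, 0.5]
grip_width: 0.094
grip_force: 0.0
```

step_arm(
  plan=[
    {"dx":0,"dy":0,"dz":0,"rx":0,"ry":0,"rz":-0.082,"claw":0},
    {"dx":0,"dy":0,"dz":0,"rx":0,"ry":0,"rz":-0.082,"claw":0},
    {"dx":0,"dy":0,"dz":0,"rx":0,"ry":0,"rz":-0.082,"claw":0},
    {"dx":0,"dy":0,"dz":0,"rx":0,"ry":0,"rz":-0.082,"claw":0},
    {"dx":0,"dy":0,"dz":0,"rx":0,"ry":0,"rz":-0.082,"claw":0},
    {"dx":0,"dy":0,"dz":0,"rx":0,"ry":0,"rz":-0.082,"claw":0},
    {"dx":0,"dy":0,"dz":0,"rx":0,"ry":0,"rz":-0.082,"claw":0},
    {"dx":0,"dy":0,"dz":0,"rx":0,"ry":0,"rz":0,"claw":0},
  ],
)

```text
time_s: 3.65
ee_pos: [0.5732, 0.1194, 0.3624]
eef_rot: [-3.142, 0.0, 1.257]
force: [-0.2, -0.0, 0.6]
grip_width: 0.0937
grip_force: 0.0
```

```bash
cat >> h.py <<'E'
from scipy.spatial.transform import Rotation as Ro
def wristT(o,w):
    T=np.eye(4); T[:3,:3]=Ro.from_euler("xyz",o["eef_rot"]).as_matrix(); T[:3,3]=o["ee_pos"]
    return T@w["tool_from_camera"]
def shot(name):
    from station import viewer,telemetry
    o=telemetry.get_obs(); w=viewer.camera("wrist"); w["T"]=wristT(o,w); w["obs"]=o
    np.save(f"pics/{name}.npy",w,allow_pickle=True); cv2.imwrite(f"pics/{name}.png",w["img"][:,:,::-1])
    return o,w
E
python3 - <<'E'
from h import *
o,w=shot("w1"); print({k:np.round(o[k],3) for k in("time_s","ee_pos","eef_rot","qpos","force")})
cv2.imwrite("pics/w1.png",w["img"][:,:,::-1])
E
```

```text
{'time_s': np.float64(3.65), 'ee_pos': array([0.573, 0.119, 0.362]), 'eef_rot': array([-3.142,  0.   ,  1.257]), 'qpos': array([ 0.143,  0.324,  1.172, -0.   ,  1.646,  0.457]), 'force': array([-0.17 , -0.037,  0.647])}
```

View pics/w1.png

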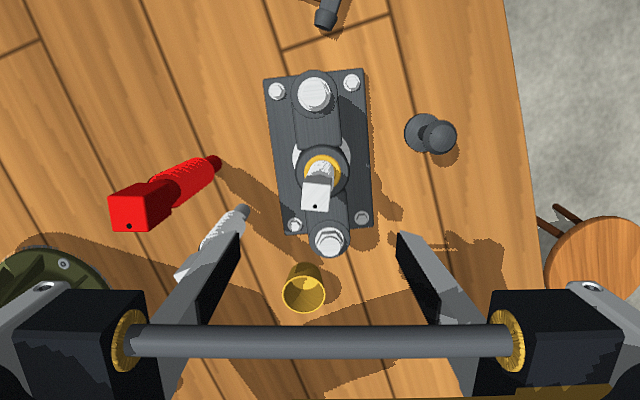

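The wrist view shows our spindle leaning slightly in the bronze nut. Its square head top is near (316,195), with the dot at (315,206). The red look-alike and the larger grey one stand to the left. I'll fit the head top by depth.

```bash
cat >> h.py <<'E'
def grid(w):
    v,u=np.mgrid[0:400,0:640]
    r=cv2.undistortPoints(np.dstack([u,v]).reshape(-1,1,2).astype(float),K(w),np.array(w["dist"],float)).reshape(400,640,2)
    r=np.dstack([r,np.ones((400,640))])*w["z_map"][...,None]
    return r@w["T"][:3,:3].T+w["T"][:3,3]
def head(w,c=(0.573,0.12),lo=.255,hi=.275,rad=.035):
    W=grid(w); m=(np.hypot(W[...,0]-c[0],W[...,1]-c[1])<rad)&(W[...,2]>lo)&(W[...,2]<hi)
    zt=np.median(W[...,2][m]); m&=abs(W[...,2]-zt)<.004
    P=W[m]; A=np.c_[P[:,:2]-P[:,:2].mean(0),np.ones(len(P))]; n=np.linalg.lstsq(A,P[:,2],rcond=None)[0]
    (x,y),sz,a=cv2.minAreaRect((P[:,:2]*1000).astype(np.float32))
    g=cv2.cvtColor(w["img"],cv2.COLOR_RGB2GRAY).astype(float); mm=cv2.erode(m.astype(np.uint8),np.ones((5,5)))>0
    med=np.median(g[mm]); wt=np.where(mm,np.clip(med-30-g,0,None),0)
    dot=None
    if wt.sum()>0: dot=(W*wt[...,None]).sum((0,1))/wt.sum()
    return dict(z=zt,c=(x/1000,y/1000),size=sz,ang=a,n=len(P),slope=n[:2],dot=dot)
E
python3 - <<'E'
from h import *
w=np.load("pics/w1.npy",allow_pickle=True).item()
h=head(w); print(h)
if h["dot"] is not None:
    d=h["dot"][:2]-np.array(h["c"]); print("dot yaw",np.degrees(np.arctan2(d[1],d[0])),np.hypot(*d))
W=grid(w)
# nut rim, bridge & columns tops
for nm,lo,hi,c in [("rim",.136,.144,(.576,.116)),]:
    m=(abs(W[...,2]-.14)<.004)&(np.hypot(W[...,0]-.576,W[...,1]-.116)<.045); print(nm,W[m].mean(0),m.sum(),cv2.minEnclosingCircle((W[m][:,:2]*1000).astype(np.float32)))
for c in [(.595,.204),(.5576,.028)]:
    m=(abs(W[...,2]-.152)<.005)&(np.hypot(W[...,0]-c[0],W[...,1]-c[1])<.025); print(W[m].mean(0),m.sum())
img=w["img"][130:230,260:380,::-1]; cv2.imwrite("pics/w1c.png",cv2.resize(img,None,fx=6,fy=6,interpolation=cv2.INTER_CUBIC)[:600])
E
```

```text
{'z': np.float64(0.266358156906499), 'c': (0.5723554077148437, 0.124907958984375), 'size': (24.658599853515625, 23.867460250854492), 'ang': 66.94611358642578, 'n': 810, 'slope': array([ 0.02482027, -0.07733964]), 'dot': array([0.5696541 , 0.11847426, 0.26687845])}
dot yaw -112.7759843823348 0.00697778542697028
rim [0.58210325 0.12388741 0.13834565] 1184 ((576.9837036132812, 116.41897583007812), 33.08673095703125)
[0.59611344 0.20681548 0.15206677] 484
[0.55852742 0.0277327  0.15219248] 365
```

View pics/w1c.png

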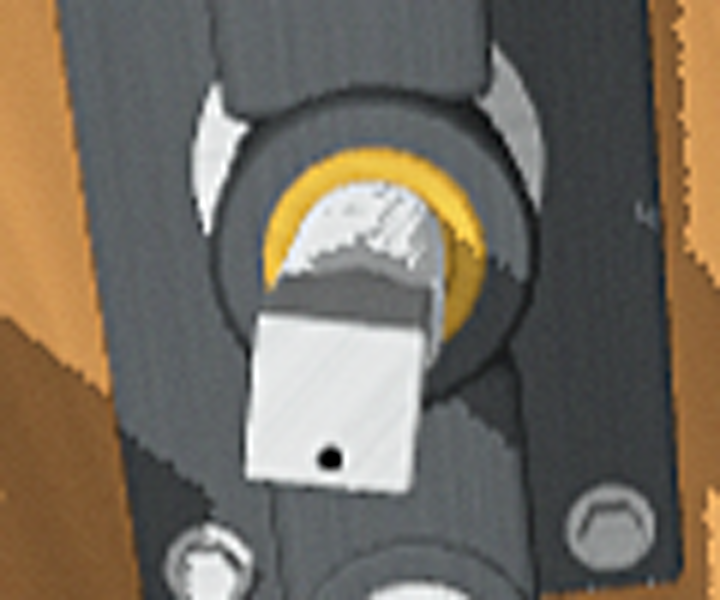

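step_arm(
  plan=[
    {"dx":0,"dy":0,"dz":0,"rx":0,"ry":0,"rz":0.057,"claw":0},
    {"dx":0.036,"dy":-0.02,"dz":0,"rx":0,"ry":0,"rz":0,"claw":0},
    {"dx":0,"dy":0,"dz":0.3,"rx":0,"ry":0,"rz":0,"claw":0},
    {"dx":0,"dy":0,"dz":0.3,"rx":0,"ry":0,"rz":0,"claw":0},
    {"dx":0,"dy":0,"dz":0.3,"rx":0,"ry":0,"rz":0,"claw":0},
    {"dx":0,"dy":0,"dz":0.26,"rx":0,"ry":0,"rz":0,"claw":0},
    {"dx":0,"dy":0,"dz":0,"rx":0,"ry":0,"rz":0,"claw":0},
  ],
)

```text
time_s: 4.4
ee_pos: [0.5716, 0.1236, 0.2432]
eef_rot: [-3.137, 0.003, 1.165]
force: [0.7, -1.2, 0.2]
grip_width: 0.0938
grip_force: 0.0
```

```bash
python3 - <<'E'
from h import *
o,w=shot("w2"); print({k:np.round(o[k],4) for k in("ee_pos","eef_rot","force")})
h=head(w); print(h)
m=grid(w); a=(abs(m[...,2]-.152)<.004)
for c in [(.595,.204),(.5576,.028)]:
    q=a&(np.hypot(m[...,0]-c[0],m[...,1]-c[1])<.03); print(m[q].mean(0) if q.sum() else None,q.sum())
d=h["dot"][:2]-np.array(h["c"]); print(np.degrees(np.arctan2(d[1],d[0])),np.hypot(*d))
E
```

```text
{'ee_pos': array([0.5716, 0.1236, 0.2432]), 'eef_rot': array([-3.1367e+00,  3.0000e-03,  1.1649e+00]), 'force': array([ 0.6829, -1.2158,  0.174 ])}
{'z': np.float64(0.2661772610449231), 'c': (0.5725956420898437, 0.12578707122802735), 'size': (24.178203582763672, 23.986530303955078), 'ang': 66.77213287353516, 'n': 2279, 'slope': array([ 0.02064845, -0.08072346]), 'dot': array([0.57105952, 0.1220987 , 0.26656023])}
[0.59637895 0.2072021  0.1522363 ] 997
[0.55885944 0.02759565 0.1524309 ] 608
-112.61054112441596 0.003995468818964806
```

step_arm(
  plan=[
    {"dx":0,"dy":0,"dz":0,"rx":0,"ry":0,"rz":0,"claw":1},
    {"dx":0,"dy":0,"dz":0,"rx":0,"ry":0,"rz":0,"claw":1},
    {"dx":0,"dy":0,"dz":0,"rx":0,"ry":0,"rz":0,"claw":1},
    {"dx":0,"dy":0,"dz":0,"rx":0,"ry":0,"rz":0,"claw":1},
    {"dx":0,"dy":0,"dz":0,"rx":0,"ry":0,"rz":0,"claw":1},
    {"dx":0,"dy":0,"dz":0,"rx":0,"ry":0,"rz":0,"claw":1},
    {"dx":0,"dy":0,"dz":0,"rx":0,"ry":0,"rz":0,"claw":1},
    {"dx":0,"dy":0,"dz":0,"rx":0,"ry":0,"rz":0,"claw":1},
  ],
  grip_force=12,
)

```text
time_s: 5.25
ee_pos: [0.5728, 0.1235, 0.2465]
eef_rot: [3.142, -0.0, 1.165]
force: [0.8, 0.1, 0.0]
grip_width: 0.0334
grip_force: 0.0
```

step_arm(
  plan=[
    {"dx":0,"dy":0,"dz":0,"rx":0,"ry":0,"rz":0,"claw":1},
    {"dx":0,"dy":0,"dz":0,"rx":0,"ry":0,"rz":0,"claw":1},
    {"dx":0,"dy":0,"dz":0,"rx":0,"ry":0,"rz":0,"claw":1},
    {"dx":0,"dy":0,"dz":0,"rx":0,"ry":0,"rz":0,"claw":1},
  ],
)

```text
time_s: 5.65
ee_pos: [0.573, 0.1234, 0.2465]
eef_rot: [3.141, -0.0, 1.165]
force: [2.2, -1.1, -1.8]
grip_width: 0.0252
grip_force: 12.0
```

```bash
cat >> h.py <<'E'
def report(name,**k):
    o,w=shot(name); h=head(w,**k)
    print({q:np.round(o[q],4).tolist() for q in("time_s","ee_pos","eef_rot","force","moment","grip_width","grip_force")},"q6",o["qpos"][5].round(3))
    print({a:np.round(b,4).tolist() if b is not None else b for a,b in h.items()})
    return o,w,h
E
python3 -c "
from h import *
report('w3')"
```

```text
{'time_s': 5.65, 'ee_pos': [0.573, 0.1234, 0.2465], 'eef_rot': [3.1412, -0.0, 1.1648], 'force': [2.2441, -1.0754, -1.7769], 'moment': [-0.3956, -0.7984, 0.0286], 'grip_width': 0.0252, 'grip_force': 11.9999} q6 0.556
{'z': 0.2661, 'c': [0.573, 0.1255], 'size': [24.3323, 50.0445], 'ang': 65.4224, 'n': 2644, 'slope': [-0.0062, -0.0566], 'dot': [0.5726, 0.1217, 0.2667]}
```

step_arm(
  plan=[
    {"dx":-0.02,"dy":0.03,"dz":0,"rx":0,"ry":0,"rz":0,"claw":1},
    {"dx":-0.02,"dy":0.03,"dz":0,"rx":0,"ry":0,"rz":0,"claw":1},
    {"dx":0,"dy":0,"dz":0,"rx":0,"ry":0,"rz":0,"claw":1},
  ],
)

```text
time_s: 6.0
ee_pos: [0.577, 0.1172, 0.2468]
eef_rot: [3.141, -0.0, 1.165]
force: [1.0, 0.9, 2.9]
grip_width: 0.0242
grip_force: 12.0
```

```bash
python3 -c "
from h import *
report('w4')"
```

```text
{'time_s': 6.0, 'ee_pos': [0.577, 0.1172, 0.2468], 'eef_rot': [3.1413, -0.0004, 1.1646], 'force': [1.0483, 0.8586, 2.8712], 'moment': [-0.1558, -0.5308, 0.0073], 'grip_width': 0.0242, 'grip_force': 11.999} q6 0.544
{'z': 0.267, 'c': [0.5771, 0.119], 'size': [24.1062, 48.1543], 'ang': 66.6234, 'n': 2636, 'slope': [-0.0122, -0.0373], 'dot': [0.5784, 0.1154, 0.267]}
```

step_arm(
  plan=[
    {"dx":0,"dy":0,"dz":-0.002,"rx":0,"ry":0,"rz":-0.08,"claw":1},
    {"dx":0,"dy":0,"dz":-0.002,"rx":0,"ry":0,"rz":-0.08,"claw":1},
    {"dx":0,"dy":0,"dz":-0.002,"rx":0,"ry":0,"rz":-0.08,"claw":1},
    {"dx":0,"dy":0,"dz":-0.002,"rx":0,"ry":0,"rz":-0.08,"claw":1},
    {"dx":0,"dy":0,"dz":-0.002,"rx":0,"ry":0,"rz":-0.08,"claw":1},
    {"dx":0,"dy":0,"dz":-0.002,"rx":0,"ry":0,"rz":-0.08,"claw":1},
    {"dx":0,"dy":0,"dz":0,"rx":0,"ry":0,"rz":0,"claw":1},
  ],
)

```text
time_s: 6.75
ee_pos: [0.5769, 0.1175, 0.2478]
eef_rot: [3.141, 0.0, 1.921]
force: [1.1, -0.2, 0.8]
grip_width: 0.0242
grip_force: 12.0
```

```bash
python3 -c "
from h import *
report('w5')"
```

```text
{'time_s': 6.75, 'ee_pos': [0.5769, 0.1175, 0.2478], 'eef_rot': [3.1409, 0.0001, 1.9209], 'force': [1.0917, -0.2215, 0.8273], 'moment': [0.07, -0.8552, 0.0131], 'grip_width': 0.0242, 'grip_force': 11.9991} q6 -0.211
{'z': 0.2679, 'c': [0.5751, 0.1194], 'size': [48.1232, 24.3707], 'ang': 19.3164, 'n': 2651, 'slope': [0.0151, -0.0439], 'dot': [0.5746, 0.1178, 0.268]}
```

step_arm(
  plan=[
    {"dx":0,"dy":0,"dz":-0.002,"rx":0,"ry":0,"rz":-0.08,"claw":1},
    {"dx":0,"dy":0,"dz":-0.002,"rx":0,"ry":0,"rz":-0.08,"claw":1},
    {"dx":0,"dy":0,"dz":-0.002,"rx":0,"ry":0,"rz":-0.08,"claw":1},
    {"dx":0,"dy":0,"dz":-0.002,"rx":0,"ry":0,"rz":-0.08,"claw":1},
    {"dx":0,"dy":0,"dz":-0.002,"rx":0,"ry":0,"rz":-0.08,"claw":1},
    {"dx":0,"dy":0,"dz":-0.002,"rx":0,"ry":0,"rz":-0.08,"claw":1},
    {"dx":0,"dy":0,"dz":-0.002,"rx":0,"ry":0,"rz":-0.08,"claw":1},
    {"dx":0,"dy":0,"dz":-0.002,"rx":0,"ry":0,"rz":-0.08,"claw":1},
    {"dx":0,"dy":0,"dz":0,"rx":0,"ry":0,"rz":0,"claw":1},
  ],
)

```text
time_s: 7.7
ee_pos: [0.5765, 0.1177, 0.2488]
eef_rot: [3.141, -0.001, 2.923]
force: [0.8, 1.4, -1.4]
grip_width: 0.0237
grip_force: 12.0
```

```bash
python3 -c "
from h import *
report('w6')"
```

```text
{'time_s': 7.7, 'ee_pos': [0.5765, 0.1177, 0.2488], 'eef_rot': [3.1415, -0.0012, 2.9228], 'force': [0.7701, 1.407, -1.399], 'moment': [0.5137, -0.2722, 0.0147], 'grip_width': 0.0237, 'grip_force': 11.9985} q6 -1.213
{'z': 0.2688, 'c': [0.5731, 0.1175], 'size': [48.3173, 24.3836], 'ang': 76.8377, 'n': 2644, 'slope': [0.0461, -0.0122], 'dot': [0.5785, 0.115, 0.2693]}
```

step_arm(
  plan=[
    {"dx":0,"dy":0,"dz":-0.002,"rx":0,"ry":0,"rz":-0.08,"claw":1},
    {"dx":0,"dy":0,"dz":-0.002,"rx":0,"ry":0,"rz":-0.08,"claw":1},
    {"dx":0,"dy":0,"dz":-0.002,"rx":0,"ry":0,"rz":-0.08,"claw":1},
    {"dx":0,"dy":0,"dz":-0.002,"rx":0,"ry":0,"rz":-0.08,"claw":1},
    {"dx":0,"dy":0,"dz":0,"rx":0,"ry":0,"rz":0,"claw":1},
  ],
)

```text
time_s: 8.25
ee_pos: [0.5764, 0.1174, 0.2492]
eef_rot: [3.142, -0.002, -2.859]
force: [0.5, -0.7, -6.3]
grip_width: 0.0242
grip_force: 12.0
```

```bash
python3 -c "
from h import *
report('w7')"
```

```text
{'time_s': 8.25, 'ee_pos': [0.5764, 0.1174, 0.2492], 'eef_rot': [3.1416, -0.0018, -2.8594], 'force': [0.5269, -0.6604, -6.3265], 'moment': [-0.0235, -0.4211, 0.0648], 'grip_width': 0.0242, 'grip_force': 11.998} q6 -1.714
{'z': 0.269, 'c': [0.5733, 0.1163], 'size': [24.2464, 48.2261], 'ang': 16.7335, 'n': 2661, 'slope': [0.0482, 0.0141], 'dot': [0.576, 0.1182, 0.2694]}
```

The force of -6.3 N is the spindle's full weight, so it has lost support at about 0.5 rad past the mark. I'll lower it gently.

step_arm(
  plan=[
    {"dx":0,"dy":0,"dz":0.02,"rx":0,"ry":0,"rz":0,"claw":1},
    {"dx":0,"dy":0,"dz":0.02,"rx":0,"ry":0,"rz":0,"claw":1},
    {"dx":0,"dy":0,"dz":0,"rx":0,"ry":0,"rz":0,"claw":1},
  ],
)

```text
time_s: 8.6
ee_pos: [0.5766, 0.1174, 0.2455]
eef_rot: [3.141, -0.001, -2.858]
force: [0.3, -0.2, -6.3]
grip_width: 0.0242
grip_force: 12.0
```

Still hanging free while going down, so it is dropping.

step_arm(
  plan=[
    {"dx":0,"dy":0,"dz":0.02,"rx":0,"ry":0,"rz":0,"claw":1},
    {"dx":0,"dy":0,"dz":0.02,"rx":0,"ry":0,"rz":0,"claw":1},
    {"dx":0,"dy":0,"dz":0.01,"rx":0,"ry":0,"rz":0,"claw":1},
    {"dx":0,"dy":0,"dz":0,"rx":0,"ry":0,"rz":0,"claw":1},
    {"dx":0,"dy":0,"dz":0,"rx":0,"ry":0,"rz":0,"claw":1},
  ],
)

```text
time_s: 9.1
ee_pos: [0.5767, 0.1175, 0.241]
eef_rot: [3.142, -0.0, -2.856]
force: [0.0, -0.7, -6.1]
grip_width: 0.0238
grip_force: 12.0
```

```bash
python3 -c "
from h import *
report('w8',lo=.24)"
```

```text
{'time_s': 9.1, 'ee_pos': [0.5767, 0.1175, 0.241], 'eef_rot': [3.1415, -0.0, -2.8565], 'force': [0.0338, -0.7235, -6.0632], 'moment': [0.1043, -0.1128, 0.0579], 'grip_width': 0.0238, 'grip_force': 11.9992} q6 -1.717
{'z': 0.261, 'c': [0.5738, 0.1161], 'size': [24.2404, 48.3445], 'ang': 15.0714, 'n': 2650, 'slope': [0.0462, 0.014], 'dot': [0.5773, 0.1199, 0.2614]}
```

step_arm(
  plan=[
    {"dx":0,"dy":0,"dz":0.01,"rx":0,"ry":0,"rz":0,"claw":1},
    {"dx":0,"dy":0,"dz":0,"rx":0,"ry":0,"rz":0,"claw":1},
    {"dx":0,"dy":0,"dz":0,"rx":0,"ry":0,"rz":0,"claw":1},
  ],
)

```text
time_s: 9.45
ee_pos: [0.577, 0.1176, 0.2408]
eef_rot: [-3.141, 0.001, -2.856]
force: [-1.7, 0.1, 3.3]
grip_width: 0.0241
grip_force: 12.0
```

step_arm(
  plan=[
    {"dx":0,"dy":0,"dz":0.008,"rx":0,"ry":0,"rz":0,"claw":1},
    {"dx":0,"dy":0,"dz":0,"rx":0,"ry":0,"rz":0,"claw":1},
    {"dx":0,"dy":0,"dz":0,"rx":0,"ry":0,"rz":0,"claw":1},
  ],
)

```text
time_s: 9.75
ee_pos: [0.5773, 0.1176, 0.2406]
eef_rot: [-3.141, 0.003, -2.856]
force: [-0.3, 0.5, 8.4]
grip_width: 0.0241
grip_force: 12.0
```

step_arm(
  plan=[
    {"dx":0,"dy":0,"dz":0,"rx":0,"ry":0,"rz":0,"claw":1},
    {"dx":0,"dy":0,"dz":0.002,"rx":0,"ry":0,"rz":0.08,"claw":1},
    {"dx":0,"dy":0,"dz":0.002,"rx":0,"ry":0,"rz":0.08,"claw":1},
    {"dx":0,"dy":0,"dz":0.002,"rx":0,"ry":0,"rz":0.08,"claw":1},
    {"dx":0,"dy":0,"dz":0.002,"rx":0,"ry":0,"rz":0.08,"claw":1},
    {"dx":0,"dy":0,"dz":0.002,"rx":0,"ry":0,"rz":0.08,"claw":1},
    {"dx":0,"dy":0,"dz":0.002,"rx":0,"ry":0,"rz":0.08,"claw":1},
    {"dx":0,"dy":0,"dz":0.002,"rx":0,"ry":0,"rz":0.08,"claw":1},
    {"dx":0,"dy":0,"dz":0.002,"rx":0,"ry":0,"rz":0.08,"claw":1},
    {"dx":0,"dy":0,"dz":0,"rx":0,"ry":0,"rz":0,"claw":1},
  ],
  grip_force=25,
)

```text
time_s: 10.75
ee_pos: [0.5774, 0.1174, 0.2391]
eef_rot: [3.139, 0.002, 2.417]
force: [-0.1, -0.3, 8.0]
grip_width: 0.0242
grip_force: 25.0
```

```bash
python3 -c "
from h import *
report('w9',lo=.24)"
```

```text
{'time_s': 10.75, 'ee_pos': [0.5774, 0.1174, 0.2391], 'eef_rot': [3.1394, 0.0021, 2.4168], 'force': [-0.0984, -0.3276, 7.9853], 'moment': [0.0214, -0.1559, 0.0132], 'grip_width': 0.0242, 'grip_force': 25.0024} q6 -0.707
{'z': 0.2593, 'c': [0.575, 0.1184], 'size': [48.5849, 24.7916], 'ang': 48.5187, 'n': 2633, 'slope': [0.0345, -0.0256], 'dot': [0.5777, 0.1189, 0.2595]}
```

step_arm(
  plan=[
    {"dx":0,"dy":0,"dz":0.002,"rx":0,"ry":0,"rz":0.08,"claw":1},
    {"dx":0,"dy":0,"dz":0.002,"rx":0,"ry":0,"rz":0.08,"claw":1},
    {"dx":0,"dy":0,"dz":0.002,"rx":0,"ry":0,"rz":0.08,"claw":1},
    {"dx":0,"dy":0,"dz":0.002,"rx":0,"ry":0,"rz":0.08,"claw":1},
    {"dx":0,"dy":0,"dz":0.002,"rx":0,"ry":0,"rz":0.08,"claw":1},
    {"dx":0,"dy":0,"dz":0.002,"rx":0,"ry":0,"rz":0.08,"claw":1},
    {"dx":0,"dy":0,"dz":0.002,"rx":0,"ry":0,"rz":0.08,"claw":1},
    {"dx":0,"dy":0,"dz":0.002,"rx":0,"ry":0,"rz":0.08,"claw":1},
    {"dx":0,"dy":0,"dz":0.002,"rx":0,"ry":0,"rz":0.08,"claw":1},
    {"dx":0,"dy":0,"dz":0.002,"rx":0,"ry":0,"rz":0.08,"claw":1},
  ],
)

```text
time_s: 11.8
ee_pos: [0.5773, 0.1176, 0.237]
eef_rot: [3.139, -0.002, 1.16]
force: [-1.6, -0.1, 9.1]
grip_width: 0.0239
grip_force: 25.0
```

step_arm(
  plan=[
    {"dx":0,"dy":0,"dz":0.002,"rx":0,"ry":0,"rz":0.08,"claw":1},
    {"dx":0,"dy":0,"dz":0.002,"rx":0,"ry":0,"rz":0.08,"claw":1},
    {"dx":0,"dy":0,"dz":0.002,"rx":0,"ry":0,"rz":0.08,"claw":1},
    {"dx":0,"dy":0,"dz":0.002,"rx":0,"ry":0,"rz":0.08,"claw":1},
    {"dx":0,"dy":0,"dz":0.002,"rx":0,"ry":0,"rz":0.08,"claw":1},
    {"dx":0,"dy":0,"dz":0.002,"rx":0,"ry":0,"rz":0.08,"claw":1},
    {"dx":0,"dy":0,"dz":0.002,"rx":0,"ry":0,"rz":0.08,"claw":1},
    {"dx":0,"dy":0,"dz":0.002,"rx":0,"ry":0,"rz":0.08,"claw":1},
    {"dx":0,"dy":0,"dz":0.002,"rx":0,"ry":0,"rz":0.08,"claw":1},
    {"dx":0,"dy":0,"dz":0.002,"rx":0,"ry":0,"rz":0.08,"claw":1},
  ],
)

```text
time_s: 12.8
ee_pos: [0.5775, 0.1177, 0.235]
eef_rot: [-3.141, -0.003, -0.097]
force: [0.8, 0.4, 6.7]
grip_width: 0.0237
grip_force: 25.0
```

step_arm(
  plan=[
    {"dx":0,"dy":0,"dz":0.002,"rx":0,"ry":0,"rz":0.08,"claw":1},
    {"dx":0,"dy":0,"dz":0.002,"rx":0,"ry":0,"rz":0.08,"claw":1},
    {"dx":0,"dy":0,"dz":0.002,"rx":0,"ry":0,"rz":0.08,"claw":1},
    {"dx":0,"dy":0,"dz":0.002,"rx":0,"ry":0,"rz":0.08,"claw":1},
    {"dx":0,"dy":0,"dz":0,"rx":0,"ry":0,"rz":0,"claw":1},
    {"dx":0,"dy":0,"dz":0,"rx":0,"ry":0,"rz":0,"claw":1},
  ],
)

```text
time_s: 13.4
ee_pos: [0.5775, 0.1175, 0.2342]
eef_rot: [-3.139, -0.003, -0.595]
force: [0.7, 0.1, 7.3]
grip_width: 0.0237
grip_force: 25.0
```

```bash
python3 -c "
from h import *
report('w10',lo=.24)"
```

```text
{'time_s': 13.4, 'ee_pos': [0.5775, 0.1175, 0.2342], 'eef_rot': [-3.1395, -0.0025, -0.5947], 'force': [0.6992, 0.1309, 7.2581], 'moment': [0.0606, -0.2581, 0.0225], 'grip_width': 0.0237, 'grip_force': 25.0015} q6 2.304
{'z': 0.2546, 'c': [0.5788, 0.1159], 'size': [48.1173, 24.3057], 'ang': 55.6014, 'n': 2640, 'slope': [-0.0278, 0.0189], 'dot': [0.5844, 0.1156, 0.2544]}
```

step_arm(
  plan=[
    {"dx":0,"dy":0,"dz":-0.008,"rx":0,"ry":0,"rz":0,"claw":1},
    {"dx":0,"dy":0,"dz":0,"rx":0,"ry":0,"rz":0,"claw":1},
    {"dx":0,"dy":0,"dz":0,"rx":0,"ry":0,"rz":0,"claw":0.4},
    {"dx":0,"dy":0,"dz":0,"rx":0,"ry":0,"rz":0,"claw":0.4},
    {"dx":0,"dy":0,"dz":0,"rx":0,"ry":0,"rz":0,"claw":0.4},
    {"dx":0,"dy":0,"dz":0,"rx":0,"ry":0,"rz":0,"claw":0.4},
    {"dx":0,"dy":0,"dz":0,"rx":0,"ry":0,"rz":0,"claw":0.4},
    {"dx":0,"dy":0,"dz":0,"rx":0,"ry":0,"rz":0,"claw":0.4},
  ],
)

```text
time_s: 14.25
ee_pos: [0.5767, 0.1175, 0.2336]
eef_rot: [3.141, 0.0, -0.594]
force: [-0.9, 0.2, 0.1]
grip_width: 0.0564
grip_force: 0.0
```

```bash
python3 -c "
from h import *
report('w11',lo=.24)"
```

```text
{'time_s': 14.25, 'ee_pos': [0.5767, 0.1175, 0.2336], 'eef_rot': [3.1415, 0.0002, -0.5944], 'force': [-0.8935, 0.2406, 0.0998], 'moment': [0.0302, 0.0153, -0.0283], 'grip_width': 0.0564, 'grip_force': 0.0} q6 2.304
{'z': 0.2545, 'c': [0.5777, 0.1168], 'size': [64.4031, 24.3059], 'ang': 56.0888, 'n': 2543, 'slope': [-0.0259, 0.0174], 'dot': [0.5799, 0.1173, 0.2544]}
```

step_arm(
  plan=[
    {"dx":0,"dy":0,"dz":0,"rx":0,"ry":0,"rz":-0.08,"claw":0.4},
    {"dx":0,"dy":0,"dz":0,"rx":0,"ry":0,"rz":-0.08,"claw":0.4},
    {"dx":0,"dy":0,"dz":0,"rx":0,"ry":0,"rz":-0.08,"claw":0.4},
    {"dx":0,"dy":0,"dz":0,"rx":0,"ry":0,"rz":-0.08,"claw":0.4},
    {"dx":0,"dy":0,"dz":0,"rx":0,"ry":0,"rz":-0.08,"claw":0.4},
    {"dx":0,"dy":0,"dz":0,"rx":0,"ry":0,"rz":-0.08,"claw":0.4},
    {"dx":0,"dy":0,"dz":0,"rx":0,"ry":0,"rz":-0.08,"claw":0.4},
    {"dx":0,"dy":0,"dz":0,"rx":0,"ry":0,"rz":-0.08,"claw":0.4},
    {"dx":0,"dy":0,"dz":0,"rx":0,"ry":0,"rz":-0.08,"claw":0.4},
    {"dx":0,"dy":0,"dz":0,"rx":0,"ry":0,"rz":-0.08,"claw":0.4},
  ],
)

```text
time_s: 15.3
ee_pos: [0.5767, 0.1175, 0.2336]
eef_rot: [-3.142, 0.0, 0.667]
force: [-0.2, -0.0, 0.5]
grip_width: 0.0565
grip_force: 0.0
```

step_arm(
  plan=[
    {"dx":0,"dy":0,"dz":0,"rx":0,"ry":0,"rz":-0.08,"claw":0.4},
    {"dx":0,"dy":0,"dz":0,"rx":0,"ry":0,"rz":-0.08,"claw":0.4},
    {"dx":0,"dy":0,"dz":0,"rx":0,"ry":0,"rz":-0.08,"claw":0.4},
    {"dx":0,"dy":0,"dz":0,"rx":0,"ry":0,"rz":-0.08,"claw":0.4},
    {"dx":0,"dy":0,"dz":0,"rx":0,"ry":0,"rz":-0.08,"claw":0.4},
    {"dx":0,"dy":0,"dz":0,"rx":0,"ry":0,"rz":-0.08,"claw":0.4},
    {"dx":0,"dy":0,"dz":0,"rx":0,"ry":0,"rz":-0.08,"claw":0.4},
    {"dx":0,"dy":0,"dz":0,"rx":0,"ry":0,"rz":-0.08,"claw":0.4},
    {"dx":0,"dy":0,"dz":0,"rx":0,"ry":0,"rz":-0.08,"claw":0.4},
    {"dx":0,"dy":0,"dz":0,"rx":0,"ry":0,"rz":-0.08,"claw":0.4},
  ],
)

```text
time_s: 16.3
ee_pos: [0.5767, 0.1175, 0.2337]
eef_rot: [-3.142, 0.0, 1.924]
force: [0.1, 0.5, -0.0]
grip_width: 0.0562
grip_force: 0.0
```

step_arm(
  plan=[
    {"dx":0,"dy":0,"dz":0,"rx":0,"ry":0,"rz":-0.08,"claw":0.4},
    {"dx":0,"dy":0,"dz":0,"rx":0,"ry":0,"rz":-0.08,"claw":0.4},
    {"dx":0,"dy":0,"dz":0,"rx":0,"ry":0,"rz":-0.08,"claw":0.4},
    {"dx":0,"dy":0,"dz":0,"rx":0,"ry":0,"rz":-0.08,"claw":0.4},
    {"dx":0,"dy":0,"dz":0,"rx":0,"ry":0,"rz":-0.08,"claw":0.4},
    {"dx":0,"dy":0,"dz":0,"rx":0,"ry":0,"rz":0,"claw":0.4},
    {"dx":0,"dy":0,"dz":0,"rx":0,"ry":0,"rz":0,"claw":0.4},
  ],
)

```text
time_s: 17.0
ee_pos: [0.5767, 0.1175, 0.2336]
eef_rot: [-3.142, -0.0, 2.543]
force: [0.2, 0.4, 1.0]
grip_width: 0.0562
grip_force: 0.0
```

```bash
python3 -c "
from h import *
report('w12',lo=.24,rad=.025)"
```

```text
{'time_s': 17.0, 'ee_pos': [0.5767, 0.1175, 0.2336], 'eef_rot': [-3.1416, -0.0, 2.5435], 'force': [0.177, 0.3591, 0.951], 'moment': [-0.051, -0.1616, 0.0105], 'grip_width': 0.0562, 'grip_force': 0.0} q6 -0.834
{'z': 0.2544, 'c': [0.5771, 0.1166], 'size': [24.0824, 24.681], 'ang': 54.7947, 'n': 2185, 'slope': [0.0254, -0.0163], 'dot': [0.5706, 0.1208, 0.2547]}
```

step_arm(
  plan=[
    {"dx":0,"dy":0,"dz":0,"rx":0,"ry":0,"rz":0,"claw":1},
    {"dx":0,"dy":0,"dz":0,"rx":0,"ry":0,"rz":0,"claw":1},
    {"dx":0,"dy":0,"dz":0,"rx":0,"ry":0,"rz":0,"claw":1},
    {"dx":0,"dy":0,"dz":0,"rx":0,"ry":0,"rz":0,"claw":1},
    {"dx":0,"dy":0,"dz":0,"rx":0,"ry":0,"rz":0,"claw":1},
    {"dx":0,"dy":0,"dz":0,"rx":0,"ry":0,"rz":0,"claw":1},
    {"dx":0,"dy":0,"dz":0,"rx":0,"ry":0,"rz":0,"claw":1},
    {"dx":0,"dy":0,"dz":0,"rx":0,"ry":0,"rz":0,"claw":1},
  ],
  grip_force=25,
)

```text
time_s: 17.85
ee_pos: [0.5768, 0.1175, 0.2337]
eef_rot: [3.142, 0.0, 2.547]
force: [-0.9, -0.2, -0.1]
grip_width: 0.0241
grip_force: 25.0
```

step_arm(
  plan=[
    {"dx":0,"dy":0,"dz":0.005,"rx":0,"ry":0,"rz":0.08,"claw":1},
    {"dx":0,"dy":0,"dz":0.002,"rx":0,"ry":0,"rz":0.08,"claw":1},
    {"dx":0,"dy":0,"dz":0.002,"rx":0,"ry":0,"rz":0.08,"claw":1},
    {"dx":0,"dy":0,"dz":0.002,"rx":0,"ry":0,"rz":0.08,"claw":1},
    {"dx":0,"dy":0,"dz":0.002,"rx":0,"ry":0,"rz":0.08,"claw":1},
    {"dx":0,"dy":0,"dz":0.002,"rx":0,"ry":0,"rz":0.08,"claw":1},
    {"dx":0,"dy":0,"dz":0.002,"rx":0,"ry":0,"rz":0.08,"claw":1},
    {"dx":0,"dy":0,"dz":0.002,"rx":0,"ry":0,"rz":0.08,"claw":1},
    {"dx":0,"dy":0,"dz":0.002,"rx":0,"ry":0,"rz":0.08,"claw":1},
    {"dx":0,"dy":0,"dz":0.002,"rx":0,"ry":0,"rz":0.08,"claw":1},
  ],
)

```text
time_s: 18.85
ee_pos: [0.5773, 0.1176, 0.2317]
eef_rot: [3.14, -0.001, 1.285]
force: [2.3, 0.7, 0.1]
grip_width: 0.0238
grip_force: 25.0
```

step_arm(
  plan=[
    {"dx":0,"dy":0,"dz":0.002,"rx":0,"ry":0,"rz":0.08,"claw":1},
    {"dx":0,"dy":0,"dz":0.002,"rx":0,"ry":0,"rz":0.08,"claw":1},
    {"dx":0,"dy":0,"dz":0.002,"rx":0,"ry":0,"rz":0.08,"claw":1},
    {"dx":0,"dy":0,"dz":0.002,"rx":0,"ry":0,"rz":0.08,"claw":1},
    {"dx":0,"dy":0,"dz":0.002,"rx":0,"ry":0,"rz":0.08,"claw":1},
    {"dx":0,"dy":0,"dz":0.002,"rx":0,"ry":0,"rz":0.08,"claw":1},
    {"dx":0,"dy":0,"dz":0.002,"rx":0,"ry":0,"rz":0.08,"claw":1},
    {"dx":0,"dy":0,"dz":0.002,"rx":0,"ry":0,"rz":0.08,"claw":1},
    {"dx":0,"dy":0,"dz":0,"rx":0,"ry":0,"rz":0,"claw":1},
    {"dx":0,"dy":0,"dz":0,"rx":0,"ry":0,"rz":0,"claw":1},
  ],
)

```text
time_s: 19.85
ee_pos: [0.5772, 0.1175, 0.2301]
eef_rot: [3.141, -0.001, 0.289]
force: [4.5, -0.5, 1.9]
grip_width: 0.0235
grip_force: 25.0
```

step_arm(
  plan=[
    {"dx":0,"dy":0,"dz":0,"rx":0,"ry":0,"rz":0,"claw":1},
    {"dx":0,"dy":0,"dz":0,"rx":0,"ry":0,"rz":0,"claw":1},
    {"dx":0,"dy":0,"dz":0,"rx":0,"ry":0,"rz":0,"claw":1},
  ],
)

```text
time_s: 20.15
ee_pos: [0.577, 0.1174, 0.2301]
eef_rot: [3.141, -0.001, 0.286]
force: [4.4, -1.5, 3.7]
grip_width: 0.0239
grip_force: 25.0
```

```bash
python3 -c "
from h import *
report('w13',lo=.24,rad=.02)"
```

```text
{'time_s': 20.15, 'ee_pos': [0.577, 0.1174, 0.2301], 'eef_rot': [3.1413, -0.0008, 0.2862], 'force': [4.4214, -1.5263, 3.6737], 'moment': [-0.1743, -1.2968, 0.0246], 'grip_width': 0.0239, 'grip_force': 25.0004} q6 1.423
{'z': 0.2511, 'c': [0.5744, 0.12], 'size': [24.4661, 33.5835], 'ang': 16.818, 'n': 2353, 'slope': [-0.0197, -0.001], 'dot': [0.5826, 0.1221, 0.2512]}
```

View pics/w13.png

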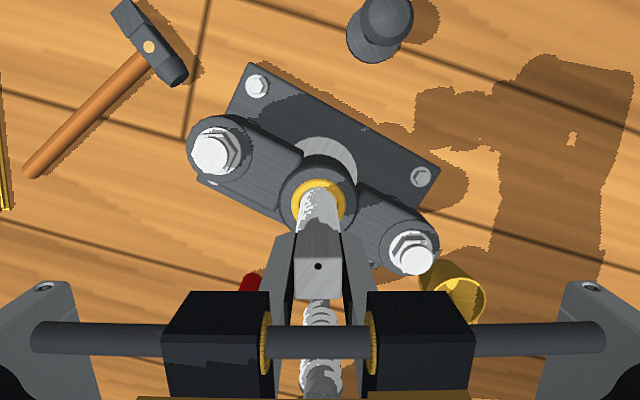

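The wrist picture shows the head gripped upright at (318,275). The dot at (318,266) points about 28° past the nut's mark. The hammer, stake and cup look undisturbed. The thread end works out to about -21 mm, so I'm handing in.

```bash
python3 -c "
from station import hand_in
print(hand_in())"
```

```text
the job is handed in; nothing more can be done
None
```

I turned the spindle back until it dropped one thread, screwed it forward one full turn and handed the job in at about 20 s, still gripping the head upright at 25 N, with the thread end about 21 mm below the rim by the camera; no verdict came back.

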